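# Clamp the honing stone in the ratchet-lever stone vice

## Task

The honing stone lies loose in the stone vice. Slide it home against the end stop, then clamp it firmly between the jaws with the vice's ratchet lever: swing the lever to and fro in the room left by the things around it, since it drives one way and runs free the other, and if it turns out to drive the jaw open, flip the little reversing paddle on the lever first. Do not push the jaw itself, and leave everything else on the bench where it stands.

Things in the scene. Friction and masses are not known exactly. Their poses are not given: they have to be found in the camera images.
- stone_vice: Grey bench vice for honing stones, fixed. Origin on the bench under its vertical ratchet shaft; x points from the shaft to the jaws, y to the left of x, z up. Round the shaft: foot of radius 50, housing and ratchet wheel of radius 41 to 51 high, hub and nut of radius 19 to 72 high. The bed (x 52 to 140, y -63 to 87) is 20 high. A stone that is home has its centre at y = -0.5, its end on the stop.
- stop_face (a point): Point on the end stop's face, which looks along the vice's +y, at y = -50.5, 24 above the bench. The stop is a steel bar across the bed, x 64 to 108, its top 29.5 above the bench, bolt heads to 36.
- fixed_jaw_face (a point): Middle of the fixed jaw's face, which looks along the vice's -x, at x = 110, 24 above the bench. The jaw spans y -31 to 31, its top 29.5 above the bench, bolt heads to 36.
- honing_stone: Green honing stone, 25 x 100 x 12, lying on the bed between the jaws, its length along the vice's y axis, loose and 12 to 35 short of the end stop (which is at its right, y- end); its left end reaches past the jaws, and even when home stands 18 clear of them. Origin at the centre of its underside, y along its length. About 0.09 kg; slides with under 2 N.
- jaw_plate: Steel moving jaw, 18 x 56 x 8, on the bed (top 29 above the bench, y -28 to 28). A scroll on the ratchet shaft moves it along the vice's x, 5 mm for each radian of the shaft. Its origin lies at the vice's origin when fully open and moves with the jaw.
- moving_jaw_face (a point): Middle of the moving jaw's clamping face, 25 above the bench; at vice x = 59 fully open, x = 85 when the stone is held against the fixed jaw. Starts 7 to 12 short of that.
- lever (a joint): Lever angle in rad, 0 when it points along the vice's -x, growing clockwise from above (-1.25 to 1.25). Clockwise closes the jaw. It stays where left (friction 0.2 Nm). Gripping, it also turns the shaft (0.3 Nm); the torque rises steeply when the stone is met, and about 1 Nm clamps firmly and stays clamped. The other way it clicks freely over teeth 0.35 rad apart; a new stroke may lose that much.
- lever_ball (a point): Centre of the black ball (diameter 32) on the lever's end, 110 from the shaft axis and 90 above the bench. A thin stem carries it; the lever's bar (10 to 20 wide) lies 51 to 62 above the bench. Mind the machine's guard hood on the right: its frame overhangs the bench from about 320 up, wherever world y is below 0.09 m.
- pawl (a joint): Angle of the reversing paddle against the lever, rad. It rests at +0.2 to 0.46 (leaning clockwise from above: the lever drives clockwise and runs free anticlockwise) or at -0.2 to -0.46 (leaning anticlockwise: drives anticlockwise, opening the jaw, and runs free clockwise). Pushed sideways past its middle with about 1 N it snaps over.
- paddle_tip (a point): Middle of the paddle's upright steel end, 9 wide, 6 thick, 62 to 79 above the bench (this point at 72). It turns about a pin 41 from the shaft axis on the lever and stands 28.5 from that pin, straight outward along the lever at pawl angle 0.
- aerosol: Spray can, diameter 59, 225 high, upright beside the lever's swing. Origin under its centre, like those of the following things. Leave standing.
- squeeze_bottle: Old white squeeze bottle, diameter 41, 165 high, upright beside the lever's swing. Leave standing.
- jar: Jar with screw lid, diameter 92, 176 high, behind the vice. Leave.
- fine_stone: Small pale honing stone, 22 x 80 x 10, on the bench below the lever's swing. Leave.
- parts_dish: Round steel dish, diameter 103, 27 high, right of the bed. Leave.
- tape_roll: Roll of masking tape, diameter 104, 25 high, left of the vice. Leave.
- lace_spool: Spool, diameter 56, 48 high, behind the vice. Leave.
- spanner: Steel 13 mm spanner, 167 long, 8 high, left of the vice. Leave.
- screwdriver: Black screwdriver, 172 long, 28 high, in front of the lever. Leave.

How it is judged:
By the outcome, as a careful person would: the job done as asked, in the order asked, and still so for the second after the job is handed in, with the robot touching nothing.
It also fails if it takes over 72 s, if anything falls off the work surface, if the arm or the gripper's body presses on something with over 40 N, if the wrist force passes 120 N, or if a joint passes its speed limit or range.

## Robot

A 6-joint arm with a two-finger parallel gripper is mounted at the origin on a cart in front of the work surface, level with it; the furniture and walls round the work are solid. World frame = base frame: x ahead of the robot, y to its left, z up, the work surface at z = 0. Lengths are in m, angles in degrees, forces in N, time in s.
With the tool pointing down it reaches from about 0.3 to 0.75 m from the base axis. Payload 8.5 kg.
Tool frame: the origin (TCP) lies midway between the tips of the shut fingers; the grasp point (between the pads) lies 19 mm behind it; z points along the fingers, y is the direction in which the jaws open and shut (so a half turn about z gives the same grasp; the last joint's range is limited). The gripper opens to 85 mm and grips with 20 to 120 N. Pads are 22 mm wide; open, the fingers measure 114 mm over their backs; the gripper's body (76 mm by 85 mm) begins 54 mm behind the grasp point. The pads swing forward as they close: fully open they stand 13 mm farther back than shut.
Start: joints at [51.377, 21.807, 74.336, -0, 83.858, -12.336], TCP at [0.244, 0.493, 0.231] pointing down, gripper open.
Joint ranges: [-178.18, 178.18], [-50.72, 133.34], [12.68, 142.11], [-81.47, 261.47], [9.98, 163.14], [-165.26, 165.26]. Speed limits (degrees/s): [136.94, 136.94, 180, 180, 180, 180].

## Interface

Orientations are given as a 3x3 rotation matrix whose columns are the frame's x, y, z axes.
In Python, from rig import env, viewer, ticket gives the robot as it stands. The module is installed in compiled form; this text tells all that it offers.
- The arm moves only by the shell command python3 -m pendant 'ROWS' [FORCE]. ROWS is JSON, a list of rows, each a list of 3 entries, a list of its own where there are three numbers: the shift along the world's x, y, z in mm, then the turn about the world's z in rad, then the opening, from -1 (shut) to 1 (fully open). A call has 1 to 12 rows; each row shifts and turns the pose as measured when the row begins; what a row does not reach is not made up. A row lasts 1/8 s, in which the tool goes at most 62.5 mm and 10.7 degrees, less where a joint would pass 70% of its speed; a pose out of reach is approached as far as the arm can. A call with a gripper value outside its range is refused whole. The fingers move at their own pace and stop on an object; FORCE is the grip in N (left out, the last holds). Time passes only in rows, so rows that do not move let the fingers close. It gives the time, the measured TCP pose, the force and the opening at its end, in the units of the state.
- env.observe(): the state, without advancing time (a new reading comes with each control period).
- viewer.get_image(name): name is "side" or "top" or "wrist"; returns (picture, depth): 400x640x3 uint8, red, green, blue; 400x640 float32, m along the optical axis (not along the pixel's ray), 0 where there is no reading.
- viewer.camera_params(name): a dict with "fx", "fy", "cx", "cy" (pixels), "rvec" (rotation vector, rad) and "tvec" (3), from world to camera coordinates, as OpenCV has them; the wrist camera has in their place "T_tool_cam" (4x4, takes a point from camera to tool coordinates, whose origin is the TCP and whose axes are the flange's). Camera axes: x right, y down, z forward; pixel columns grow to the right and rows downward; lengths in m; the calibration is good to about 2 mm. A picture is of the moment at which its call begins: read the wrist's pose just before it. camera_params takes no time and is no camera call.
- ticket.close_job(): hands the job in, once; it reports no verdict.
The state is a dict: "time_s": time; "q": joint angles; "qvel": joint speeds; "joint_efforts": joint torques, N m; "position": TCP position; "tool_rot": TCP orientation; "ft_force": force on the tool from outside, world axes, zero at the start; "wrist_torque": the same for the moment, N m; "grip_width": finger opening in m.
Only numpy, scipy, OpenCV 4.12 (cv2) and the standard library are available. Lean on these libraries where they do the work, as an engineer would, in place of code of your own. Each camera call takes 0.05 s, during which the arm holds its last target. There are 200 camera calls.

## Working session

There is one attempt and no reset: what is moved stays moved. The work goes in short steps, Python scripts to look and compute and a shell command to move; the robot and the scene stay as the last step left them, time stands still between calls to the robot, and variables do not carry over. Pictures are saved under pics/ and viewed, about 8 in all and at most 12, crops included, and the job is handed in when it is done.

```bash
mkdir -p pics
cat > h.py <<'E'
import numpy as np,cv2
from rig import env,viewer,ticket
def cam(name):
    p=viewer.camera_params(name)
    K=np.array([[p['fx'],0,p['cx']],[0,p['fy'],p['cy']],[0,0,1]])
    if 'T_tool_cam' in p:
        s=env.observe();T=np.eye(4);T[:3,:3]=s['tool_rot'];T[:3,3]=s['position']
        T=T@np.array(p['T_tool_cam'])
    else:
        R=cv2.Rodrigues(np.array(p['rvec'],float))[0];T=np.eye(4);T[:3,:3]=R.T;T[:3,3]=-R.T@np.array(p['tvec'],float).ravel()
    return K,T
def shot(name):
    K,T=cam(name);im,d=viewer.get_image(name);return im,d,K,T
def onplane(uv,z,K,T):
    uv=np.atleast_2d(np.array(uv,float));r=np.c_[uv,np.ones(len(uv))]@np.linalg.inv(K).T@T[:3,:3].T
    o=T[:3,3];return o+r*((z-o[2])/r[:,2])[:,None]
def xyzmap(d,K,T):
    v,u=np.indices(d.shape);P=np.stack([(u-K[0,2])/K[0,0]*d,(v-K[1,2])/K[1,1]*d,d],-1)@T[:3,:3].T+T[:3,3]
    P[d<=0]=np.nan;return P
def proj(P,K,T):
    c=(np.atleast_2d(P)-T[:3,3])@T[:3,:3];uv=c@K.T;return uv[:,:2]/uv[:,2:]
def save(n,im):cv2.imwrite('pics/'+n,im[...,::-1])
E
python3 - <<'E'
from h import *
for n in('top','side'):
    im,d,K,T=shot(n);save(n+'0.png',im);np.savez('pics/'+n+'0.npz',im=im,d=d,K=K,T=T);print(n,K[0,0],T.round(3).tolist())
s=env.observe();print(s['time_s'],s['position'],np.array(s['tool_rot']).round(3),s['grip_width'],s['ft_force'])
E
```

```text
top 363.77066899727566 [[-0.01, -0.995, 0.097, 0.437], [-1.0, 0.011, 0.005, 0.34], [-0.006, -0.097, -0.995, 0.948], [0.0, 0.0, 0.0, 1.0]]
side 409.16346879854785 [[0.821, -0.208, 0.531, 0.057], [-0.57, -0.341, 0.748, -0.307], [0.026, -0.917, -0.398, 0.424], [0.0, 0.0, 0.0, 1.0]]
0.1 [0.2434246  0.49291524 0.23078056] [[-0.897  0.443 -0.001]
 [ 0.443  0.897 -0.001]
 [ 0.    -0.001 -1.   ]] 0.08550513412874114 [-0.20001221 -0.065514    0.55002181]
```

View pics/top0.png

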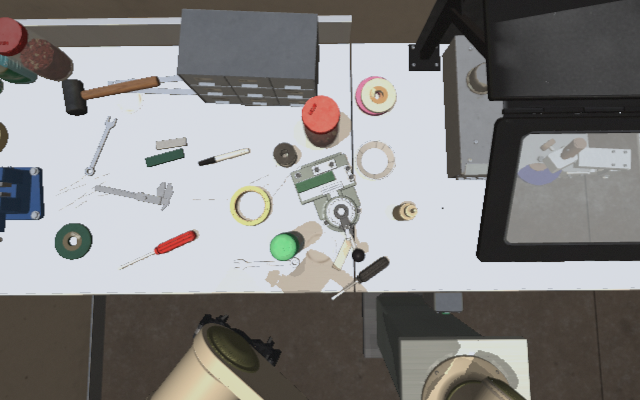

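View pics/side0.png

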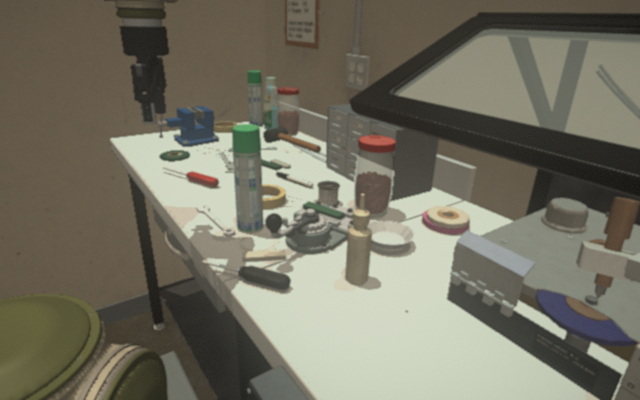

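The top view shows the vice shaft near (341,211), the ball near (358,255), the green stone near (318,182), the aerosol at (283,246) and the squeeze bottle at (405,211). Next I'll zoom in and measure.

Run:
```python
from h import *
z=np.load('pics/top0.npz');im,d,K,T=[z[k] for k in('im','d','K','T')]
c=im[140:280,255:425];save('crop0.png',cv2.resize(c,None,fx=4.5,fy=4.25,interpolation=cv2.INTER_CUBIC))
P=xyzmap(d,K,T);hsv=cv2.cvtColor(im,cv2.COLOR_RGB2HSV)
def blob(m,name):
    n,l,s,ct=cv2.connectedComponentsWithStats(m.astype(np.uint8))
    for i in range(1,n):
        if s[i,4]>25:
            q=P[l==i];print(name,ct[i].round(1),s[i,4],np.nanmedian(q,0).round(4),np.nanmax(q[:,2]).round(3))
roi=np.zeros(d.shape,bool);roi[140:285,255:425]=1
blob(roi&(hsv[...,0]>40)&(hsv[...,0]<90)&(hsv[...,1]>90),'green')
blob(roi&(hsv[...,2]<45),'dark')
blob(roi&(P[...,2]>.12),'tall')
m=roi&(hsv[...,0]>40)&(hsv[...,0]<90)&(hsv[...,1]>90);m[225:]=0
ct=max(cv2.findContours(m.astype(np.uint8),0,2)[0],key=cv2.contourArea);r=cv2.minAreaRect(ct);b=cv2.boxPoints(r);print(r);print(onplane(b,.032,K,T).round(4))
for u,v in((341,211),(358,255),(405,211)):print(u,v,P[v-2:v+3,u-2:u+3].reshape(-1,3)[::6].round(3).tolist())
```

```text
green [284.  246.3] 606 [0.3972 0.4256 0.2241] 0.228
dark [357.7 255.1] 103 [0.3687 0.2706 0.102 ] 0.108
tall [410.9 210.5] 126 [0.4677 0.1543 0.134 ] 0.168
tall [285.1 245.8] 703 [0.3976 0.4237 0.2238] 0.228Traceback (most recent call last):
  File "<stdin>", line 15, in <module>
ValueError: max() iterable argument is empty
```

View pics/crop0.png

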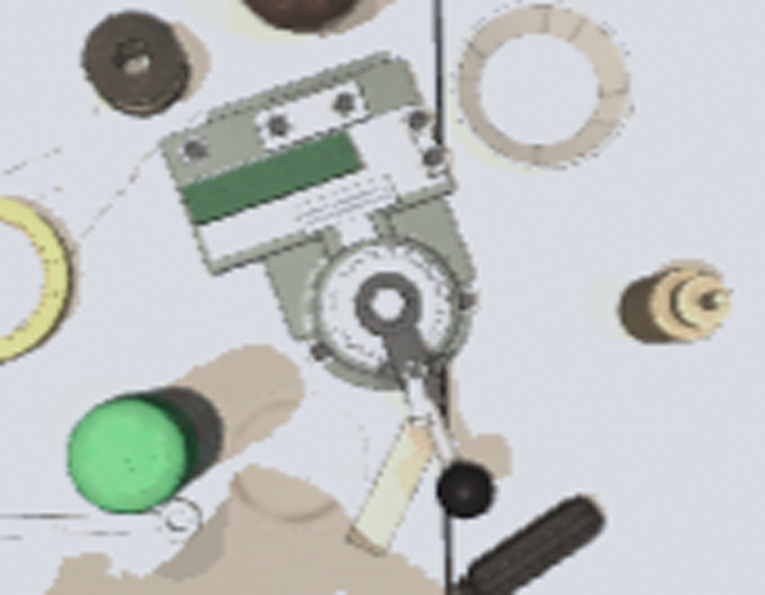

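The crop shows the lever pointing roughly along the vice's -x. A dark upright, probably the paddle, sits on its right (anticlockwise) side near (443,385). The aerosol is clockwise of the lever and the bottle is anticlockwise. I'll work out the frame and get a close look with the wrist camera.

Run:
```python
from h import *
z=np.load('pics/top0.npz');im,d,K,T=[z[k] for k in('im','d','K','T')]
P=xyzmap(d,K,T);hsv=cv2.cvtColor(im,cv2.COLOR_RGB2HSV)
print(hsv[182,318],im[182,318],P[182,318])
m=(hsv[...,0]>50)&(hsv[...,0]<85)&(hsv[...,1]>80)&(hsv[...,2]<170);m[:160]=0;m[215:]=0;m[:,:280]=0;m[:,360:]=0
m=cv2.morphologyEx(m.astype(np.uint8),cv2.MORPH_OPEN,np.ones((3,3)))
ct=max(cv2.findContours(m,0,2)[0],key=cv2.contourArea);b=cv2.boxPoints(cv2.minAreaRect(ct));print(b.round(1).tolist());print(onplane(b,.032,K,T).round(4))
def px(x,y):return (255+x/4.5,140+y/4.25)
print('shaft',onplane(px(388,303),.072,K,T).round(4),'ball',onplane(px(465,490),.09,K,T).round(4),'padd',onplane(px(443,385),.072,K,T).round(4))
print('aero',onplane(px(127,454),.225,K,T).round(4),'bottle tip',onplane(px(713,299),.165,K,T).round(4))
print(viewer.camera_params('wrist'))
```

```text
[ 64  73 116] [ 83 116  87] [0.54676427 0.36242076 0.03123053]Traceback (most recent call last):
  File "<stdin>", line 7, in <module>
ValueError: max() iterable argument is empty
```

Run:
```python
from h import *
z=np.load('pics/top0.npz');im,d,K,T=[z[k] for k in('im','d','K','T')]
hsv=cv2.cvtColor(im,cv2.COLOR_RGB2HSV)
m=(hsv[...,0]>50)&(hsv[...,0]<85)&(hsv[...,1]>55)&(hsv[...,2]<170);m[:160]=0;m[215:]=0;m[:,:280]=0;m[:,360:]=0
m=cv2.morphologyEx(m.astype(np.uint8),cv2.MORPH_OPEN,np.ones((3,3)))
ct=max(cv2.findContours(m,0,2)[0],key=cv2.contourArea);b=cv2.boxPoints(cv2.minAreaRect(ct));print(b.round(1).tolist());print(onplane(b,.032,K,T).round(4))
def px(x,y):return (255+x/4.5,140+y/4.25)
print('shaft',onplane(px(388,303),.072,K,T).round(4),'ball',onplane(px(465,490),.09,K,T).round(4),'padd',onplane(px(443,385),.072,K,T).round(4))
print('aero',onplane(px(127,454),.225,K,T).round(4),'bottle tip',onplane(px(713,299),.165,K,T).round(4))
print(viewer.camera_params('wrist'))
```

```text
[[295.29998779296875, 184.0], [330.70001220703125, 170.60000610351562], [333.8999938964844, 179.10000610351562], [298.6000061035156, 192.5]]
[[0.5422 0.4199 0.032 ]
 [0.5755 0.3298 0.032 ]
 [0.5536 0.3219 0.032 ]
 [0.5204 0.4117 0.032 ]]
shaft [[0.4704 0.3061 0.072 ]] ball [[0.367  0.2685 0.09  ]] padd [[0.424  0.2776 0.072 ]]
aero [[0.3959 0.4272 0.225 ]] bottle tip [[0.4673 0.1546 0.165 ]]
{'fx': 302.77269599040545, 'fy': 302.77269599040545, 'cx': 323.82773772928465, 'cy': 198.92217198084325, 'T_tool_cam': array([[-2.19543236e-05, -9.65829991e-01, -2.59176443e-01,
         6.61192183e-02],
       [ 9.99999975e-01, -7.87395460e-05,  2.08717626e-04,
         5.54872047e-05],
       [-2.21993178e-04, -2.59176432e-01,  9.65829968e-01,
        -1.41937102e-01],
       [ 0.00000000e+00,  0.00000000e+00,  0.00000000e+00,
         1.00000000e+00]])}
```

```bash
python3 -m pendant '[[[60,-55,20],0.18,1],[[60,-55,20],0.18,1],[[50,-50,10],0.1,1],[[0,0,0],0,1]]'
```

```text
time_s: 0.6
position: [0.3731, 0.3701, 0.267]
tool_rot: [[-1.0, 0.013, -0.002], [0.013, 1.0, -0.004], [0.002, -0.004, -1.0]]
ft_force: [0.1, -0.0, -0.4]
grip_width: 0.0854
```

```bash
python3 -m pendant '[[[10,-50,0],-0.013,1],[[0,-30,0],0,1],[[0,0,0],0,1]]'
python3 - <<'E'
from h import *
im,d,K,T=shot('wrist');save('w1.png',cv2.resize(im,(800,500)));np.savez('pics/w1.npz',im=im,d=d,K=K,T=T)
print(T.round(3).tolist())
def q(x,y):print((x,y),(proj([x,y,.072],K,T)*1.25).round(0))
q(.4704,.3061);q(.424,.2776)
E
```

```text
time_s: 0.98
position: [0.3819, 0.2892, 0.2656]
tool_rot: [[-1.0, 0.027, -0.005], [0.027, 1.0, -0.004], [0.005, -0.005, -1.0]]
ft_force: [-0.3, 0.3, 0.7]
grip_width: 0.0855
[[0.027, 0.967, 0.255, 0.317], [1.0, -0.025, -0.011, 0.292], [-0.004, 0.255, -0.967, 0.408], [0.0, 0.0, 0.0, 1.0]]
(0.4704, 0.3061) [[425. 314.]]
(0.424, 0.2776) [[394. 269.]]
```

View pics/w1.png

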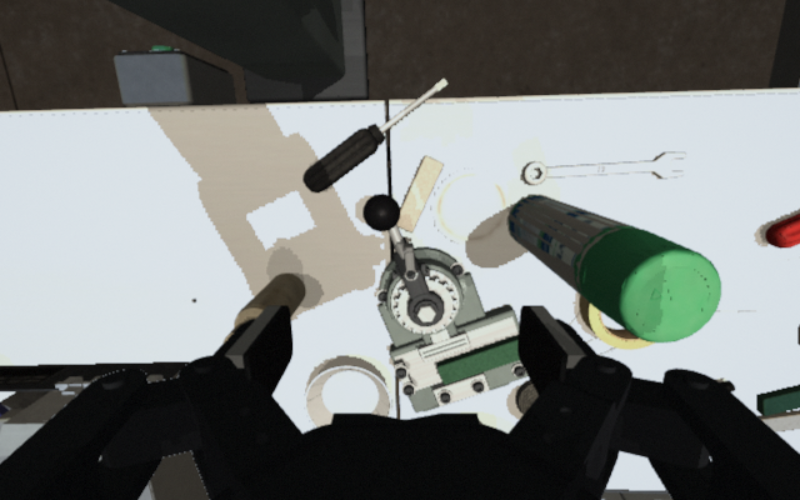

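The wrist view is turned 180°: the hub is at (427,310), the ball at (381,212) and the lever runs between them. I'll enlarge the lever.

Run:
```python
from h import *
z=np.load('pics/w1.npz');im,d,K,T=[z[k] for k in('im','d','K','T')]
c=im[145:285,280:420];save('w1c.png',cv2.resize(c,(700,700),interpolation=cv2.INTER_CUBIC)[:590])
```

```text
(no output)
```

View pics/w1c.png

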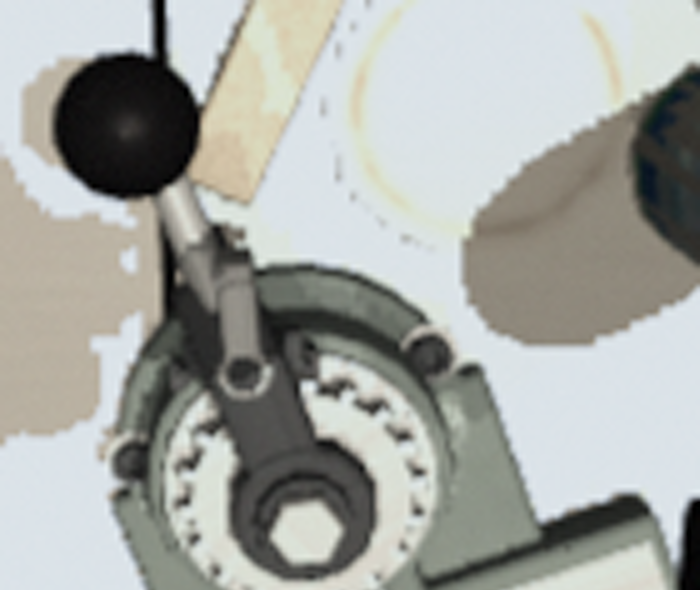

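Run:
```python
from h import *
z=np.load('pics/w1.npz');im,d,K,T=[z[k] for k in('im','d','K','T')]
w=lambda x,y,h:onplane((280+x/5,145+y/5),h,K,T)[0]
sh=w(308,530,.072);pin=w(245,373,.065);tip=w(238,255,.079);ball=w(127,125,.09)
tz=np.load('pics/top0.npz')
for n,p in(('sh',sh),('pin',pin),('tip',tip),('ball',ball)):print(n,p.round(4),np.hypot(*(p-sh)[:2]).round(4))
an=lambda v:np.degrees(np.arctan2(v[1],v[0]))
print('lever az',an(ball-sh),'shaft-pin',an(pin-sh),'pin-tip',an(tip-pin),np.hypot(*(tip-pin)[:2]))
P=xyzmap(d,K,T)
for x,y in((308,530),(245,373),(238,255),(238,300),(127,125)):print(P[145+y//5,280+x//5].round(4))
```

```text
sh [0.4703 0.3077 0.072 ] 0.0
pin [0.4326 0.2935 0.065 ] 0.0403
tip [0.4    0.2925 0.079 ] 0.072
ball [0.3682 0.2697 0.09  ] 0.109
lever az -159.56288748823258 shaft-pin -159.3780220649645 pin-tip -178.22908722951297 0.03263104592407065
[0.4714 0.3071 0.0696]
[0.4315 0.2935 0.0659]
[0.4009 0.2918 0.0751]
[0.4148 0.2916 0.0637]
[0.3657 0.2703 0.1053]
```

The paddle leans clockwise of the lever (about +0.33 rad), so it already drives the jaw closed and needs no flip. The dark mark in the top view was the bench seam. Before sliding the stone I'll check the jar and spool clearances and the motion targets.

```bash
cat >> h.py <<'E'
SH=np.array([.4703,.307]);A=np.radians(20.1);RV=np.array([[np.cos(A),-np.sin(A)],[np.sin(A),np.cos(A)]])
def v2w(x,y):return SH+RV@[x/1000,y/1000]
def w2v(p):return ((np.array(p)[:2]-SH)@RV*1000).round(1)
E
python3 - <<'E'
from h import *
z=np.load('pics/top0.npz');im,d,K,T=[z[k] for k in('im','d','K','T')]
def px(x,y):return (255+x/4.5,140+y/4.25)
for n,uv,h in(('jar',(321,114),.176),('spool',(285,154),.048),('aero',px(127,454),.225),('bot',px(713,299),.165),('dish',px(545,85),.027),('bolt1',px(278,126),.036),('bolt2',px(345,103),.036),('stop bolt',px(418,120),.036),('stopbolt2',px(433,157),.036),('fine',px(390,490),.01)):
    p=onplane(uv,h,K,T)[0];print(n,p.round(3),w2v(p))
print('stone',w2v([.5479,.3708]));s=env.observe();p=s['position'];print(p,s['q'])
t=v2w(96,118);print('start',t,(np.r_[t,.025]-p)*1000)
E
```

```text
jar [0.678 0.351 0.176] [210.6 -30.1]
spool [0.616 0.444 0.048] [184.4  78.7]
aero [0.396 0.427 0.225] [-28.5 138.4]
bot [0.467 0.155 0.165] [ -55.2 -142. ]
dish [0.602 0.213 0.027] [  91.8 -133.5]
bolt1 [0.578 0.365 0.036] [120.9  17.7]
bolt2 [0.591 0.327 0.036] [120.5 -22.5]
stop bolt [0.58  0.286 0.036] [ 96.4 -57.3]
stopbolt2 [0.558 0.278 0.036] [ 72.6 -57.2]
fine [0.361 0.304 0.01 ] [-103.8   35. ]
stone [94.8 33.2]
[0.38200837 0.2899801  0.26563302] [ 23.08341186  13.421025    80.94454544  -0.11408878  85.96592634
 -65.42062556]
start [0.5199012  0.45080445] [ 137.89283896  160.82435569 -240.63301508]
```

```bash
python3 -m pendant '[[[45,50,0],0.17,-1],[[45,50,0],0.17,-1],[[45,50,0],0,-1],[[10,20,0],0,-1],[[0,0,0],0,-1]]' 40
python3 - <<'E'
from h import *
s=env.observe();p=s['position'];t=v2w(96,118);print((np.r_[t,.025]-p)*1000,w2v(p),np.degrees(np.arctan2(*np.array(s['tool_rot'])[1::-1,1])),s['q'])
E
```

```text
time_s: 1.65
position: [0.5153, 0.4606, 0.2615]
tool_rot: [[-0.946, -0.325, -0.007], [-0.325, 0.946, -0.007], [0.009, -0.004, -1.0]]
ft_force: [0.3, 0.0, -0.3]
grip_width: -0.0002
[   4.5533079    -9.81504703 -236.47017909] [ 95.1 128.8] 108.94695152851784 [ 32.04354772  36.6324336   43.62532251  -0.10922925 100.28219289
 -76.92140066]
```

```bash
python3 -m pendant '[[[2,-5,-60],0.02,-1],[[0,0,-60],0,-1],[[0,0,-60],0,-1],[[0,0,-30],0,-1],[[0,0,0],0,-1]]'
python3 - <<'E'
from h import *
s=env.observe();p=s['position'];print(p,w2v(p),s['ft_force'])
im,d,K,T=shot('wrist');save('w2.png',im);np.savez('pics/w2.npz',im=im,d=d,K=K,T=T)
E
```

```text
time_s: 2.28
position: [0.5113, 0.4565, 0.0475]
tool_rot: [[-0.938, -0.347, -0.005], [-0.347, 0.938, -0.005], [0.007, -0.003, -1.0]]
ft_force: [0.4, 0.7, 0.4]
grip_width: 0.0003
[0.51132874 0.45648464 0.04747585] [ 89.9 126.3] [0.40183447 0.6960624  0.38355588]
```

View pics/w2.png

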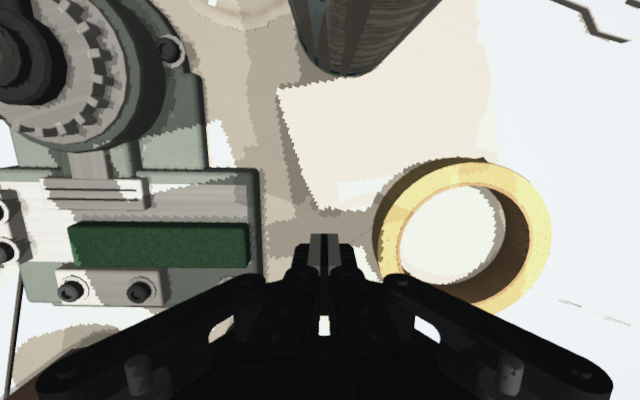

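The wrist view shows the shut fingertips at (322,240), the stone's left end at (249,245) with both jaws clear of it, and the tape roll's near edge at (376,235). I'll measure the gaps.

Run:
```python
from h import *
z=np.load('pics/w2.npz');K,T=z['K'],z['T']
for n,uv,h in(('end far',(249,266),.032),('end near',(247,224),.032),('r far',(70,264),.032),('r near',(80,224),.032),('tape edge',(376,235),.025),('tape edge2',(380,212),.025),('tapeR',(550,230),.025),('tips L',(308,236),.0475),('tips R',(340,236),.0475),('outL',(296,246),.0475),('outR',(355,246),.0475),('fixedjaw near edge',(125,268),.0295),('fixed jaw R',(160,268),.0295),('mov jaw',(95,209),.029)):
    p=onplane(uv,h,K,T)[0];print(n,p.round(4),w2v(p))
```

```text
end far [0.5411 0.4223 0.032 ] [106.1  83.9]
end near [0.5171 0.4139 0.032 ] [80.7 84.3]
r far [0.5756 0.3258 0.032 ] [105.3 -18.5]
r near [0.5492 0.3274 0.032 ] [81.1 -7.9]
tape edge [0.5005 0.4852 0.025 ] [ 89.6 157. ]
tape edge2 [0.4868 0.4819 0.025 ] [ 75.6 158.6]
tapeR [0.4627 0.5781 0.025 ] [ 86.  257.2]
tips L [0.506  0.4465 0.0475] [ 81.4 118.8]
tips R [0.5004 0.4616 0.0475] [ 81.4 134.8]
outL [0.5132 0.4426 0.0475] [ 86.9 112.6]
outR [0.5028 0.4707 0.0475] [ 86.7 142.5]
fixedjaw near edge [0.5689 0.3546 0.0295] [109.   10.8]
fixed jaw R [0.5618 0.3738 0.0295] [108.9  31.3]
mov jaw [0.5393 0.3319 0.029 ] [73.3 -0.4]
```

```bash
python3 -m pendant '[[[6,-6,-21],0,-1],[[0,0,0],0,-1]]'
python3 - <<'E'
from h import *
s=env.observe();p=s['position'];print(p,w2v(p),s['ft_force'])
E
```

```text
time_s: 2.58
position: [0.5191, 0.4522, 0.0327]
tool_rot: [[-0.938, -0.347, 0.003], [-0.347, 0.938, -0.0], [-0.003, -0.001, -1.0]]
ft_force: [-0.5, 0.1, -0.1]
grip_width: 0.0
[0.51905437 0.45220042 0.03271021] [ 95.7 119.6] [-0.45839473  0.06264794 -0.06297651]
```

```bash
python3 -m pendant '[[[-2,0,-8],0,-1],[[3.4,-9.4,0],0,-1],[[3.4,-9.4,0],0,-1],[[0,0,0],0,-1]]'; python3 -m pendant '[[[2,-5.6,0],0,-1],[[2,-5.6,0],0,-1],[[2,-5.6,0],0,-1],[[0,0,0],0,-1]]';python3 - <<'E'
from h import *
s=env.observe();p=s['position'];print(p,w2v(p),s['ft_force'])
E
```

```text
time_s: 3.08
position: [0.5253, 0.4334, 0.0292]
tool_rot: [[-0.937, -0.348, 0.009], [-0.348, 0.938, 0.004], [-0.01, 0.0, -1.0]]
ft_force: [-0.5, -0.3, -0.0]
grip_width: -0.0003
time_s: 3.58
position: [0.5318, 0.4154, 0.0294]
tool_rot: [[-0.938, -0.348, 0.01], [-0.347, 0.938, 0.004], [-0.01, 0.0, -1.0]]
ft_force: [0.4, 0.5, -0.5]
grip_width: 0.0
[0.53184433 0.41541135 0.02944623] [95.1 80.7] [ 0.40459397  0.51858649 -0.54757957]
```

```bash
python3 -m pendant '[[[0,0,-5],0,-1],[[0,0,0],0,-1],[[1.7,-4.7,0],0,-1],[[1.7,-4.7,0],0,-1],[[0,0,0],0,-1]]';python3 - <<'E'
from h import *
s=env.observe();p=s['position'];print(p,w2v(p),s['ft_force'])
im,d,K,T=shot('wrist');save('w3.png',im)
hsv=cv2.cvtColor(im,cv2.COLOR_RGB2HSV);m=((hsv[...,0]>50)&(hsv[...,0]<85)&(hsv[...,1]>90)&(hsv[...,2]<100)).astype(np.uint8);m[:150]=0;m=cv2.morphologyEx(m,cv2.MORPH_OPEN,np.ones((5,5)))
ct=max(cv2.findContours(m,0,2)[0],key=cv2.contourArea);b=cv2.boxPoints(cv2.minAreaRect(ct));print(b.round());print([w2v(q) for q in onplane(b,.032,K,T)])
E
```

```text
time_s: 4.2
position: [0.5358, 0.4064, 0.0256]
tool_rot: [[-0.937, -0.348, 0.012], [-0.348, 0.937, 0.006], [-0.013, 0.001, -1.0]]
ft_force: [-0.2, -0.9, 3.7]
grip_width: -0.0001
[0.53577499 0.40644301 0.02559158] [95.7 70.9] [-0.18096401 -0.85618805  3.66256658]Traceback (most recent call last):
  File "<stdin>", line 5, in <module>
ValueError: max() iterable argument is empty
```

View pics/w3.png

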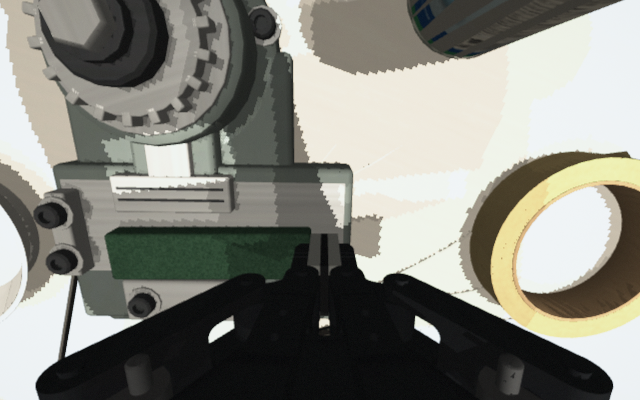

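The stone has moved with the fingers: its left end is now at px 311, touching the tips, and its right end is at px 106, short of the stop near px 85. I'll keep pushing.

```bash
python3 -m pendant '[[[1,-2.8,1],0,-1],[[1,-2.8,0],0,-1],[[1,-2.8,0],0,-1],[[0,0,0],0,-1]]';python3 -m pendant '[[[0.7,-1.9,0],0,-1],[[0.7,-1.9,0],0,-1]]';python3 - <<'E'
from h import *
s=env.observe();p=s['position'];print(p,w2v(p),s['ft_force'])
E
```

```text
time_s: 4.75
position: [0.5386, 0.3971, 0.0257]
tool_rot: [[-0.937, -0.348, 0.011], [-0.348, 0.937, 0.005], [-0.012, 0.001, -1.0]]
ft_force: [0.7, -0.6, 0.8]
grip_width: -0.0002
time_s: 5.0
position: [0.54, 0.3933, 0.0257]
tool_rot: [[-0.937, -0.349, 0.011], [-0.348, 0.937, 0.005], [-0.012, 0.001, -1.0]]
ft_force: [-0.2, 0.2, 1.1]
grip_width: 0.0002
[0.54000312 0.39331536 0.02565543] [95.1 57.1] [-0.2143206   0.21007857  1.12170951]
```

```bash
for i in 1 ; do python3 -m pendant '[[[0.5,-1.4,0],0,-1],[[0,0,0],0,-1]]'; python3 -m pendant '[[[0.5,-1.4,0],0,-1],[[0,0,0],0,-1]]'; python3 -m pendant '[[[0.5,-1.4,0],0,-1],[[0,0,0],0,-1]]'; done | grep -E 'pos|ft'
```

```text
position: [0.5406, 0.3916, 0.0256]
ft_force: [-0.7, 0.0, 0.1]
position: [0.541, 0.3905, 0.0257]
ft_force: [-1.1, 1.7, 0.4]
position: [0.541, 0.3905, 0.0257]
ft_force: [-0.8, 1.2, 0.1]
```

```bash
(python3 -m pendant '[[[0.9,-2.4,0],0,-1],[[0,0,0],0,-1]]'; python3 -m pendant '[[[1.4,-3.7,0],0,-1]]') | grep -E 'pos|ft'
python3 - <<'E'
from h import *
s=env.observe();p=s['position'];print(p,w2v(p),s['ft_force'])
im,d,K,T=shot('wrist');save('w4.png',im);np.savez('pics/w4.npz',im=im,d=d,K=K,T=T)
E
```

```text
position: [0.541, 0.3906, 0.0259]
ft_force: [0.0, 1.1, 0.6]
position: [0.5414, 0.3898, 0.0262]
ft_force: [-6.5, 25.9, 0.6]
[0.54141593 0.38983638 0.02623828] [95.3 53.4] [-6.50023356 25.91433238  0.58604104]
```

View pics/w4.png

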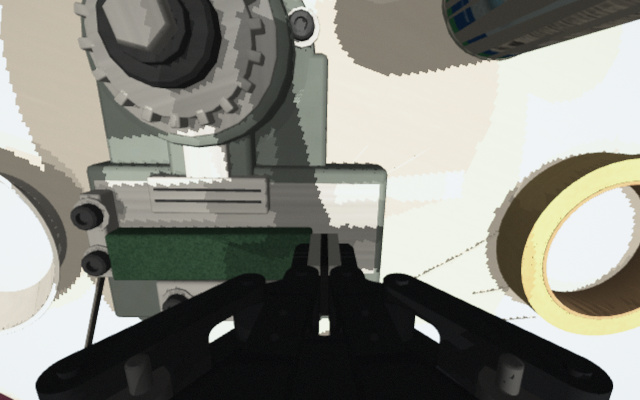

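The stone's right end is now against the stop at px 107, and the push force rose to 26 N, so it is home. I'll retreat and go to the lever ball.

```bash
python3 -m pendant '[[[-4,10,0],0,-1],[[0,0,50],0,-1],[[0,0,60],0,1],[[-20,-15,60],0,1],[[-50,-40,30],0,1],[[-55,-40,0],0,1],[[-50,-40,0],0,1],[[0,0,0],0,1]]'
python3 - <<'E'
from h import *
s=env.observe();p=s['position'];print((np.array([.367,.269,.09])-p)*1000,np.degrees(np.arctan2(*np.array(s['tool_rot'])[1::-1,1])))
E
```

```text
time_s: 7.18
position: [0.3691, 0.2682, 0.2227]
tool_rot: [[-0.937, -0.348, 0.009], [-0.348, 0.937, 0.01], [-0.012, 0.006, -1.0]]
ft_force: [0.7, 0.3, 0.1]
grip_width: 0.0854
[  -2.13071421    0.84815204 -132.73077134] 110.36430519397295
```

```bash
python3 -m pendant '[[[-2,1,-50],0,1],[[0,0,-50],0,1],[[0,0,-45],0,1],[[0,0,-2],0,1],[[0,0,0],0,0],[[0,0,0],0,-1],[[0,0,0],0,-1],[[0,0,0],0,-1]]' 40
python3 - <<'E'
from h import *
s=env.observe();print(s['position'],s['ft_force'],s['wrist_torque'])
E
```

```text
time_s: 8.18
position: [0.3735, 0.2702, 0.0781]
tool_rot: [[-0.937, -0.348, 0.024], [-0.348, 0.938, 0.012], [-0.027, 0.003, -1.0]]
ft_force: [0.4, -0.6, -9.1]
grip_width: 0.0296
[0.3734907  0.27024613 0.07809971] [ 0.39508286 -0.60464545 -9.07785508] [ 0.08087609 -0.03492901  0.05439478]
```

```bash
python3 -m pendant '[[[0,0,0],0,0],[[-5,-1,-7],0,0],[[0,0,0],0,0],[[-2,0,0],0,-1],[[0,0,0],0,-1],[[0,0,0],0,-1]]' 40
python3 - <<'E'
from h import *
s=env.observe();print(s['position'],s['ft_force'],s['wrist_torque'],w2v(s['position']))
E
```

```text
time_s: 8.93
position: [0.3674, 0.2695, 0.0715]
tool_rot: [[-0.937, -0.347, 0.028], [-0.347, 0.938, 0.013], [-0.031, 0.003, -1.0]]
ft_force: [1.3, 0.3, -0.4]
grip_width: 0.0301
[0.36735072 0.26948551 0.07152566] [ 1.25246726  0.28504131 -0.35501732] [-0.01228911 -0.21061993  0.00658272] [-1.096e+02  1.000e-01]
```

```bash
python3 - <<'E'
from h import *
t=np.arange(-.75,.95,.15);az=A+np.pi-t;X=SH[:,None]+.11*np.array([np.cos(az),np.sin(az)])
for i in range(len(t)-1):print(t[i].round(2),'->',t[i+1].round(2),((X[:,i+1]-X[:,i])*1000).round(1),X[:,i+1].round(4))
E
cat > st.py <<'E'
from h import *
s=env.observe();p=s['position'];v=w2v(p);th=np.arctan2(v[1],-v[0])
R=np.array(s['tool_rot']);ya=np.arctan2(R[1,1],R[0,1])
tg=np.array([np.sin(A+np.pi-th),-np.cos(A+np.pi-th)])
print('t',round(s['time_s'],2),'th',th.round(3),'r',np.hypot(*v).round(1),'tool th',(A+np.pi/2-ya).round(3),'z',p[2].round(4),'F',np.round(s['ft_force'],1),'Ft(cw)',(np.array(s['ft_force'])[:2]@tg).round(1),'Tq',np.round(s['wrist_torque'],2),'tilt',R[:2,2].round(3),'g',round(s['grip_width'],4))
E
python3 st.py
```

```text
-0.75 -> -0.6 [-14.1   8.5] [0.4064 0.2175]
-0.6 -> -0.45 [-12.7  10.6] [0.3937 0.228 ]
-0.45 -> -0.3 [-10.9  12.3] [0.3828 0.2404]
-0.3 -> -0.15 [-9.  13.8] [0.3738 0.2542]
-0.15 -> 0.0 [-6.8 15. ] [0.367  0.2692]
0.0 -> 0.15 [-4.5 15.9] [0.3625 0.2851]
0.15 -> 0.3 [-2.1 16.4] [0.3604 0.3014]
0.3 -> 0.45 [ 0.4 16.5] [0.3608 0.3179]
0.45 -> 0.6 [ 2.9 16.2] [0.3637 0.3341]
0.6 -> 0.75 [ 5.3 15.6] [0.3689 0.3498]
0.75 -> 0.9 [ 7.5 14.7] [0.3765 0.3644]
t 8.93 th 0.001 r 109.6 tool th -0.004 z 0.0715 F [ 1.3  0.3 -0.4] Ft(cw) -0.2 Tq [-0.01 -0.21  0.01] tilt [0.028 0.013] g 0.0301
```

```bash
python3 -m pendant '[[[-4.5,16,0],-0.15,-1],[[-2,16.5,0],-0.15,-1]]' >/dev/null; python3 st.py
```

```text
t 9.18 th 0.303 r 109.4 tool th 0.305 z 0.0716 F [ 5.3 -2.2 -3.3] Ft(cw) -2.4 Tq [-0.24 -0.81  0.31] tilt [0.031 0.003] g 0.0299
```

```bash
python3 -m pendant '[[[0.4,16.5,0],-0.15,-1],[[3,16,0],-0.15,-1]]' >/dev/null; python3 st.py; python3 -m pendant '[[[4,8,0],-0.08,-1]]' >/dev/null; python3 st.py
python3 - <<'E'
from h import *
im,d,K,T=shot('wrist');save('w5.png',im);np.savez('pics/w5.npz',im=im,d=d,K=K,T=T)
E
```

```text
t 9.43 th 0.609 r 109.2 tool th 0.613 z 0.0716 F [ 5.8 -3.  -2. ] Ft(cw) -1.5 Tq [-0.3  -0.86  0.42] tilt [ 0.031 -0.008] g 0.0298
t 9.55 th 0.691 r 109.2 tool th 0.695 z 0.0715 F [-8.2  2.   6.8] Ft(cw) -0.9 Tq [0.47 1.14 0.49] tilt [ 0.028 -0.011] g 0.0296
```

View pics/w5.png

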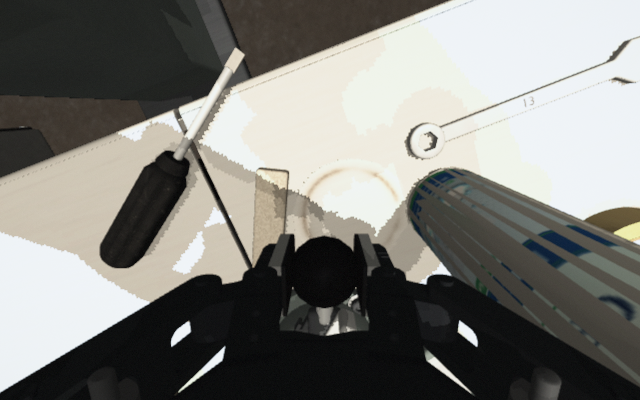

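The ball is held centred in the pads at (324,272), and the aerosol on the right is still clear of the fingers by some 20 px. I'll swing back.

```bash
python3 -m pendant '[[[-5,-15,0],0.15,-1],[[-2,-16.5,0],0.15,-1],[[0.5,-16.5,0],0.15,-1],[[3,-16,0],0.15,-1],[[5,-15.5,0],0.15,-1]]' >/dev/null; python3 st.py; python3 -m pendant '[[[7.5,-14.5,0],0.15,-1],[[9.5,-13.5,0],0.15,-1],[[11.5,-12,0],0.15,-1]]' >/dev/null; python3 st.py
```

```text
t 10.22 th -0.054 r 109.7 tool th -0.075 z 0.0716 F [ 7.1 -0.7 -5. ] Ft(cw) -3.4 Tq [ 0.05 -1.01 -0.61] tilt [0.028 0.015] g 0.03
t 10.6 th -0.523 r 110.3 tool th -0.536 z 0.0716 F [ 5.1  6.3 -6.5] Ft(cw) 0.1 Tq [ 1.01 -0.83 -0.38] tilt [0.02  0.027] g 0.03
```

```bash
python3 -m pendant '[[[13,-9.5,0],0.14,-1]]' >/dev/null; python3 st.py; python3 -m pendant '[[[-13.5,9.5,0],-0.15,-1],[[-12,11.5,0],-0.15,-1],[[-10,13,0],-0.15,-1],[[-8,14.5,0],-0.15,-1],[[-6,15.5,0],-0.15,-1]]' >/dev/null; python3 st.py;  python3 -m pendant '[[[-3.5,16,0],-0.15,-1]]' >/dev/null; python3 st.py;python3 -m pendant '[[[-1,16.5,0],-0.15,-1]]' >/dev/null; python3 st.py
```

```text
t 10.72 th -0.672 r 110.4 tool th -0.68 z 0.0715 F [ 2.5  5.  -2.4] Ft(cw) 0.5 Tq [ 0.71 -0.35 -0.27] tilt [0.016 0.031] g 0.0296
t 11.35 th 0.077 r 109.4 tool th 0.089 z 0.0716 F [ 7.6  0.7 -7.5] Ft(cw) -1.3 Tq [ 0.3  -1.15  0.49] tilt [0.037 0.01 ] g 0.0299
t 11.47 th 0.232 r 109.3 tool th 0.243 z 0.0716 F [ 7.7  0.8 -6.6] Ft(cw) -0.1 Tq [ 0.13 -1.11  0.5 ] tilt [0.04  0.005] g 0.0297
t 11.6 th 0.388 r 109.1 tool th 0.397 z 0.0716 F [ 7.6 -1.2 -4.6] Ft(cw) -0.9 Tq [-0.13 -1.26  0.46] tilt [ 0.042 -0.002] g 0.0298
```

```bash
python3 -m pendant '[[[1.5,16.5,0],-0.15,-1]]' >/dev/null; python3 st.py;  python3 -m pendant '[[[4,14,0],-0.13,-1]]' >/dev/null; python3 st.py; python3 -m pendant '[[[0,0,0],0,-1]]' >/dev/null; python3 st.py
python3 - <<'E'
from h import *
im,d,K,T=shot('wrist');np.savez('pics/w6.npz',im=im,d=d,K=K,T=T)
t=viewer.get_image('top')[0];save('top6.png',cv2.resize(t[140:280,255:425],None,fx=4.5,fy=4.25,interpolation=cv2.INTER_CUBIC))
E
```

```text
t 11.72 th 0.545 r 109.1 tool th 0.55 z 0.0716 F [ 9.2 -2.8 -5.7] Ft(cw) -1.0 Tq [-0.42 -1.36  0.35] tilt [ 0.042 -0.008] g 0.0296
t 11.85 th 0.682 r 109.0 tool th 0.684 z 0.0715 F [ 2.9 -4.   0.5] Ft(cw) -2.8 Tq [-0.33 -0.45  0.36] tilt [ 0.041 -0.015] g 0.0296
t 11.97 th 0.688 r 109.0 tool th 0.681 z 0.0715 F [2.9 1.3 0.9] Ft(cw) 2.1 Tq [ 0.32 -0.35  0.23] tilt [ 0.042 -0.014] g 0.0296
```

```bash
python3 -m pendant '[[[-5,-15,0],0.15,-1],[[-2,-16.5,0],0.15,-1],[[0.5,-16.5,0],0.15,-1],[[3,-16,0],0.15,-1],[[5,-15.5,0],0.15,-1],[[7.5,-14.5,0],0.15,-1],[[9.5,-13.5,0],0.15,-1],[[11.5,-12,0],0.15,-1],[[12,-9,0],0.14,-1]]' >/dev/null; python3 st.py; python3 -m pendant '[[[-13.5,9.5,0],-0.15,-1],[[-12,11.5,0],-0.15,-1],[[-10,13,0],-0.15,-1]]' >/dev/null; python3 st.py; python3 -m pendant '[[[-8,14.5,0],-0.15,-1]]' >/dev/null; python3 st.py
```

```text
t 13.2 th -0.708 r 110.1 tool th -0.711 z 0.0716 F [  6.4  14.1 -10.2] Ft(cw) 1.4 Tq [ 2.07 -1.01 -0.2 ] tilt [0.031 0.06 ] g 0.0297
t 13.57 th -0.271 r 109.3 tool th -0.255 z 0.0716 F [ 5.8  3.9 -5.8] Ft(cw) -0.1 Tq [ 0.57 -0.77  0.5 ] tilt [0.056 0.04 ] g 0.03
t 13.7 th -0.118 r 109.1 tool th -0.102 z 0.0715 F [ 5.6  3.4 -7.3] Ft(cw) 0.5 Tq [ 0.38 -0.75  0.49] tilt [0.062 0.031] g 0.0298
```

```bash
python3 -m pendant '[[[-6,15.5,0],-0.15,-1]]' >/dev/null; python3 st.py; python3 -m pendant '[[[-3.5,16,0],-0.15,-1]]' >/dev/null; python3 st.py;python3 -m pendant '[[[-1,11,0],-0.1,-1]]' >/dev/null; python3 st.py
```

```text
t 13.82 th 0.036 r 108.9 tool th 0.051 z 0.0716 F [ 7.1  2.6 -7.3] Ft(cw) 0.2 Tq [ 0.43 -0.93  0.5 ] tilt [0.067 0.021] g 0.0298
t 13.95 th 0.187 r 108.7 tool th 0.203 z 0.0715 F [ 5.9  1.3 -5.8] Ft(cw) 0.4 Tq [ 0.34 -0.82  0.7 ] tilt [0.07  0.011] g 0.0298
t 14.07 th 0.289 r 108.6 tool th 0.303 z 0.0716 F [ 5.4  0.1 -3.4] Ft(cw) -0.2 Tq [ 0.24 -0.54  0.62] tilt [0.071 0.003] g 0.0297
```

```bash
python3 -m pendant '[[[0,8,0],-0.07,-1]]' >/dev/null; python3 st.py; python3 -m pendant '[[[0.5,8,0],-0.07,-1]]' >/dev/null; python3 st.py;python3 -m pendant '[[[0.8,8,0],-0.07,-1]]' >/dev/null; python3 st.py
```

```text
t 14.2 th 0.363 r 108.6 tool th 0.373 z 0.0715 F [ 3.2 -0.9 -1.8] Ft(cw) -0.8 Tq [ 0.11 -0.35  0.53] tilt [ 0.072 -0.002] g 0.0297
t 14.32 th 0.433 r 108.5 tool th 0.442 z 0.0715 F [ 4.4 -1.2 -1.6] Ft(cw) -0.9 Tq [ 0.05 -0.36  0.44] tilt [ 0.071 -0.007] g 0.0297
t 14.45 th 0.503 r 108.5 tool th 0.512 z 0.0715 F [ 5.1 -1.  -3.2] Ft(cw) -0.2 Tq [ 0.01 -0.6   0.5 ] tilt [ 0.071 -0.013] g 0.0298
```

Total drive should already exceed 12 mm of jaw travel with no clear torque rise, so I'll check the jaw and paddle.

Run:
```python
from h import *
im,d,K,T=shot('top');im2=shot('side')[0]
a=cv2.resize(im[140:280,255:425],(560,460),interpolation=cv2.INTER_CUBIC);b=cv2.resize(im2[180:290,230:420],(795,460))[:,:240]
save('w7.png',np.hstack([a,b]))
```

```text
(no output)
```

View pics/w7.png

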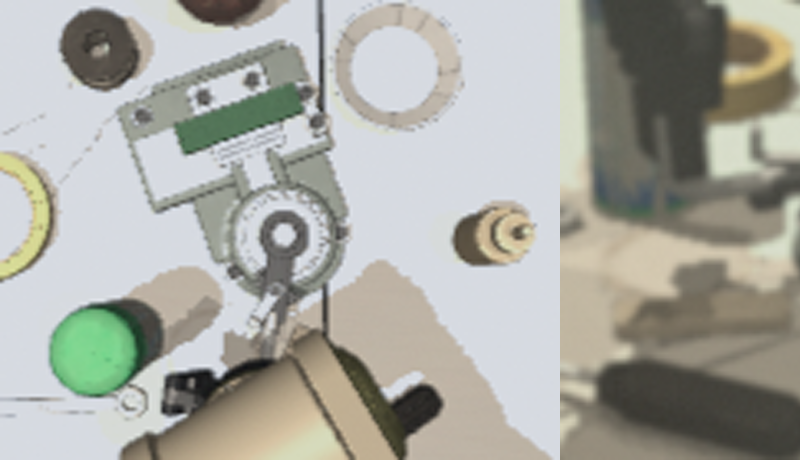

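The stone is home and the jaw ridge is close to its edge. Counting up to 0.35 rad lost on each stroke, the travel may still be just short, so I'll continue.

```bash
python3 -m pendant '[[[2.5,10,0],-0.09,-1]]' >/dev/null; python3 st.py; python3 -m pendant '[[[3,10,0],-0.09,-1]]' >/dev/null; python3 st.py
python3 - <<'E'
from h import *
im,d,K,T=shot('top');hsv=cv2.cvtColor(im,cv2.COLOR_RGB2HSV)
for im in (np.load('pics/top0.npz')['im'],im):
    hsv=cv2.cvtColor(im,cv2.COLOR_RGB2HSV)
    m=(hsv[...,0]>50)&(hsv[...,0]<85)&(hsv[...,1]>55)&(hsv[...,2]<170);m[:160]=0;m[215:]=0;m[:,:280]=0;m[:,360:]=0
    m=cv2.morphologyEx(m.astype(np.uint8),cv2.MORPH_OPEN,np.ones((3,3)))
    ct=max(cv2.findContours(m,0,2)[0],key=cv2.contourArea);r=cv2.minAreaRect(ct);print(w2v(onplane(r[0],.032,K,T)[0]),r)
E
```

```text
t 14.68 th 0.591 r 108.5 tool th 0.6 z 0.0715 F [ 0.  -3.7  1.8] Ft(cw) -3.6 Tq [-0.35  0.09  0.46] tilt [ 0.068 -0.02 ] g 0.0298
t 14.8 th 0.675 r 108.5 tool th 0.689 z 0.0715 F [ 1.6 -6.1  1.2] Ft(cw) -5.3 Tq [-0.64 -0.41  0.7 ] tilt [ 0.065 -0.028] g 0.0296
[94.8 33.3] ((314.6455078125, 181.56552124023438), (9.124285697937012, 37.81903839111328), 69.22774505615234)
[97.9 -1.8] ((327.1606140136719, 175.57443237304688), (9.138396263122559, 38.02449035644531), 69.86369323730469)
```

```bash
python3 -m pendant '[[[1.5,5,0],-0.04,-1]]' >/dev/null; python3 st.py; python3 -m pendant '[[[1.5,5,0],-0.04,-1]]' >/dev/null; python3 st.py
python3 - <<'E'
from h import *
im,d,K,T=shot('wrist');save('w8.png',im)
E
```

```text
t 14.97 th 0.716 r 108.6 tool th 0.729 z 0.0715 F [ 1.7 -8.2  2.7] Ft(cw) -7.1 Tq [-0.9  -0.46  0.6 ] tilt [ 0.063 -0.033] g 0.0299
t 15.1 th 0.749 r 108.5 tool th 0.765 z 0.0714 F [ 2.7 -8.2  1.9] Ft(cw) -6.5 Tq [-0.9  -0.5   0.74] tilt [ 0.061 -0.038] g 0.0295
```

View pics/w8.png

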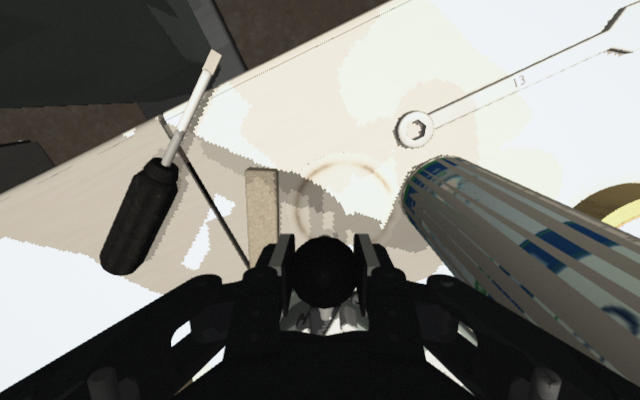

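The aerosol is close to the fingers now. I'll check that it has not moved, then take a last stroke from further back so the clamping torque reading isn't ambiguous.

```bash
cat > chk.py <<'E'
from h import *
im,d,K,T=shot('top');P=xyzmap(d,K,T)
for n,(a,b,c,e),h in(('aero',(225,270,260,315),.2),('bottle',(190,235,385,430),.1)):
    m=np.zeros(d.shape,bool);m[a:b,c:e]=1;m&=(P[...,2]>h)&(P[...,2]<.235)
    print(n,np.argwhere(m).mean(0).round(1),m.sum(),np.nanmean(P[m],0).round(4))
E
sed 's/im,d,K,T=shot(.top.)/z=np.load("pics\/top0.npz");im,d,K,T=[z[k] for k in("im","d","K","T")]/' chk.py | python3 - ; python3 chk.py
python3 -m pendant '[[[-5,-15,0],0.15,-1],[[-2,-16.5,0],0.15,-1],[[0.5,-16.5,0],0.15,-1],[[3,-16,0],0.15,-1],[[5,-15.5,0],0.15,-1]]' >/dev/null; python3 st.py; python3 -m pendant '[[[-5,16,0],-0.15,-1],[[-3,16,0],-0.15,-1]]' >/dev/null; python3 st.py; python3 -m pendant '[[[-0.5,10,0],-0.1,-1]]' >/dev/null; python3 st.py
```

```text
aero [246.5 283.6] 618 [0.3965 0.4265 0.2231]
bottle [210.8 409.1] 185 [0.4679 0.1553 0.1259]
aero [241.1 277.4] 640 [0.4071 0.4387 0.224 ]
bottle [210.9 409.4] 171 [0.4676 0.1552 0.1281]
t 15.82 th -0.02 r 108.9 tool th -0.026 z 0.0716 F [ 6.2  5.  -7.4] Ft(cw) 2.4 Tq [ 0.79 -0.78 -0.17] tilt [0.066 0.022] g 0.03
t 16.07 th 0.256 r 110.3 tool th 0.272 z 0.0713 F [13.1 -3.2 -7.5] Ft(cw) -4.4 Tq [-0.44 -1.66  0.53] tilt [0.068 0.   ] g 0.0298
t 16.2 th 0.341 r 110.1 tool th 0.371 z 0.0712 F [ 4.4 -3.3 -2.2] Ft(cw) -3.4 Tq [-0.36 -0.59  1.  ] tilt [ 0.069 -0.008] g 0.0293
```

The aerosol's top shifted by about 16 mm during those last small steps, so the force I read there was partly the can. I'll finish clamping well clear of it, then put it back.

```bash
python3 chk.py; python3 -m pendant '[[[0,6,0],-0.06,-1]]' >/dev/null; python3 st.py; python3 -m pendant '[[[0.3,6,0],-0.06,-1]]' >/dev/null; python3 st.py
```

```text
aero [248.1 285.7] 617 [0.3933 0.4225 0.2238]
bottle [211.  409.2] 183 [0.4675 0.1552 0.1263]
t 16.38 th 0.385 r 111.0 tool th 0.431 z 0.0711 F [  1.2 -14.8   5.6] Ft(cw) -14.7 Tq [-2.1  -0.18 -0.22] tilt [ 0.066 -0.015] g 0.0299
t 16.5 th 0.421 r 111.1 tool th 0.488 z 0.0712 F [  4.4 -10.9   2.2] Ft(cw) -10.6 Tq [-1.39 -0.78  0.41] tilt [ 0.065 -0.022] g 0.0297
```

```bash
python3 -m pendant '[[[1,6,0],-0.06,-1]]' >/dev/null; python3 st.py; python3 -m pendant '[[[1,6,0],-0.06,-1]]' >/dev/null; python3 st.py;  python3 -m pendant '[[[0,0,0],0,-1]]' >/dev/null; python3 st.py; python3 chk.py
```

```text
t 16.62 th 0.457 r 110.6 tool th 0.544 z 0.0711 F [  7.9 -17.8  -1.3] Ft(cw) -16.9 Tq [-2.61 -1.08 -0.28] tilt [ 0.063 -0.029] g 0.0296
t 16.75 th 0.488 r 110.4 tool th 0.602 z 0.071 F [  2.5 -12.7   3.2] Ft(cw) -12.2 Tq [-1.6  -0.41  0.47] tilt [ 0.059 -0.037] g 0.0296
t 16.88 th 0.475 r 110.3 tool th 0.597 z 0.0711 F [ 2.2 -2.6  1.8] Ft(cw) -2.3 Tq [-0.03 -0.32  0.76] tilt [ 0.059 -0.038] g 0.0297
aero [247.5 285.1] 615 [0.3946 0.4236 0.2236]
bottle [210.6 409.1] 177 [0.4682 0.1556 0.1272]
```

```bash
python3 -m pendant '[[[1,9,0],0,-1]]' >/dev/null; python3 st.py; python3 -m pendant '[[[1,6,0],0,-1]]' >/dev/null; python3 st.py; python3 chk.py
```

```text
t 17.05 th 0.525 r 110.9 tool th 0.592 z 0.0709 F [  4.9 -21.8   3. ] Ft(cw) -20.6 Tq [-3.24 -0.71 -0.29] tilt [ 0.056 -0.044] g 0.0297
t 17.18 th 0.542 r 111.0 tool th 0.589 z 0.0707 F [  2.6 -25.8   9.4] Ft(cw) -24.8 Tq [-3.72 -0.65 -0.88] tilt [ 0.053 -0.051] g 0.0296
aero [247.8 285. ] 605 [0.3939 0.4237 0.2237]
bottle [210.8 409.2] 176 [0.4677 0.1554 0.127 ]
```

```bash
python3 -m pendant '[[[-1,-4,0],0,-1],[[0,0,0],0,0],[[0,0,0],0,0],[[0,0,0],0,0]]'; python3 st.py; python3 -m pendant '[[[0,0,30],0,0],[[0,-2,50],0,0],[[0,-5,60],0,0],[[-20,-30,40],0,0],[[-40,-50,0],0,0],[[0,-50,0],0,0],[[0,0,0],0,0]]'; python3 chk.py
python3 - <<'E'
from h import *
im,d,K,T=shot('top');np.savez('pics/top8.npz',im=im,d=d,K=K,T=T)
save('top8.png',cv2.resize(im[140:280,255:425],None,fx=4.5,fy=4.25,interpolation=cv2.INTER_CUBIC))
E
```

```text
time_s: 17.73
position: [0.3571, 0.3167, 0.0699]
tool_rot: [[-0.975, 0.219, 0.044], [0.216, 0.974, -0.06], [-0.055, -0.049, -0.997]]
ft_force: [2.7, -4.1, 0.6]
grip_width: 0.0429
t 17.73 th 0.437 r 113.7 tool th 0.572 z 0.0699 F [ 2.7 -4.1  0.6] Ft(cw) -3.9 Tq [-0.73 -0.32  0.07] tilt [ 0.044 -0.06 ] g 0.0429
time_s: 18.6
position: [0.2897, 0.1721, 0.2523]
tool_rot: [[-0.981, 0.191, 0.032], [0.189, 0.98, -0.059], [-0.043, -0.052, -0.998]]
ft_force: [-0.6, -0.2, 0.4]
grip_width: 0.0425
aero [245.1 283.1] 613 [0.3992 0.4276 0.2233]
bottle [210.9 409.1] 178 [0.4676 0.1557 0.127 ]
```

View pics/top8.png

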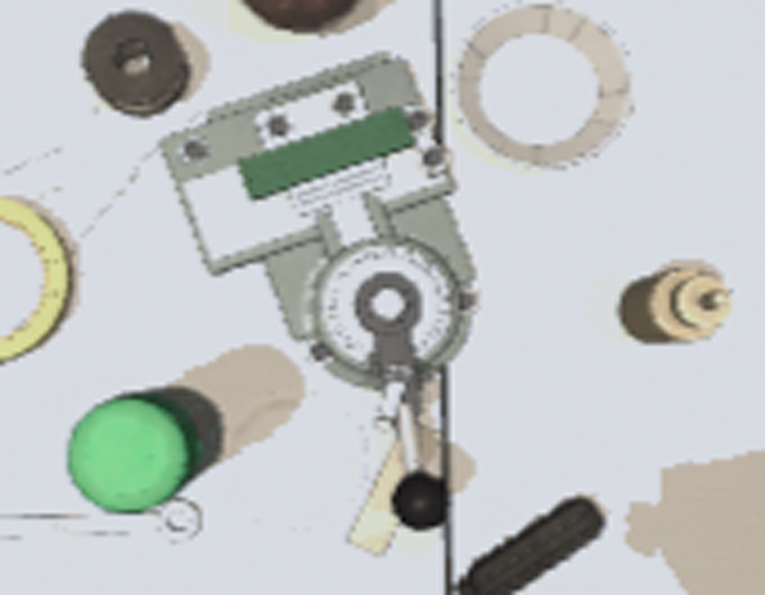

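The crop shows the stone against the stop with the jaw closed up to it. The ball is now at (418,500) and the aerosol is back at (127,454), where it started. All 12 pictures are used, so the remaining checks are numeric: settle the aerosol reading, then take a depth profile across jaw, stone and fixed jaw.

```bash
python3 - <<'E'
from h import *
z=np.load('pics/top8.npz');b=w2v(onplane((255+418/4.5,140+500/4.25),.09,z['K'],z['T'])[0]);print('lever now',np.arctan2(b[1],-b[0]),np.hypot(*b))
t=v2w(70,85);print('to',t,(np.r_[t,.2]-env.observe()['position'])*1000)
E
python3 -m pendant '[[[40,20,30],0.1,0],[[50,30,0],0.15,-1],[[50,40,0],0.15,-1],[[50,40,0],0.1,-1],[[20,40,-10],0,-1],[[0,0,-20],0,-1],[[0,0,0],0,-1]]'; python3 chk.py;python3 st.py
```

```text
lever now 0.22124753779838174 109.36585390330933
to [0.50682552 0.41087919] [216.64663318 236.8306783  -52.17859805]
time_s: 19.58
position: [0.4964, 0.3539, 0.245]
tool_rot: [[-0.938, -0.343, 0.047], [-0.345, 0.938, -0.036], [-0.031, -0.05, -0.998]]
ft_force: [-0.0, -0.1, 0.6]
grip_width: 0.0
aero [250.7 273.9] 93 [0.3885 0.4456 0.2243]
bottle [211.  409.1] 182 [0.4674 0.1553 0.1261]
t 19.62 th 2.435 r 53.8 tool th 0.001 z 0.2462 F [-0.4 -0.3 -0.7] Ft(cw) -0.2 Tq [-0.02 -0.02  0.01] tilt [ 0.049 -0.035] g -0.0002
```

Run:
```python
from h import *
im,d,K,T=shot('wrist');np.savez('pics/w9.npz',im=im,d=d,K=K,T=T)
hsv=cv2.cvtColor(im,cv2.COLOR_RGB2HSV)
for y in(-15,0,15):
    print('y',y)
    for x in range(60,114,2):
        w=v2w(x,y);uv=proj([w[0],w[1],.03],K,T)[0];u,v=np.round(uv).astype(int)
        P=xyzmap(d,K,T)[v,u] if 0<=v<400 and 0<=u<640 else None
        print(x,(u,v),im[v,u].tolist() if P is not None else '',None if P is None else (P[2]*1000).round(1),end=' | ')
    print()
```

```text
y -15
60 (np.int64(291), np.int64(184)) [85, 91, 83] 22.9 | 62 (np.int64(291), np.int64(185)) [77, 83, 74] 22.1 | 64 (np.int64(291), np.int64(187)) [117, 115, 107] 18.3 | 66 (np.int64(291), np.int64(188)) [100, 98, 92] 22.7 | 68 (np.int64(291), np.int64(190)) [127, 125, 119] 28.9 | 70 (np.int64(291), np.int64(192)) [162, 158, 150] 30.4 | 72 (np.int64(291), np.int64(193)) [161, 158, 149] 30.0 | 74 (np.int64(291), np.int64(195)) [124, 122, 115] 29.6 | 76 (np.int64(292), np.int64(196)) [159, 155, 146] 28.6 | 78 (np.int64(292), np.int64(198)) [122, 119, 114] 29.8 | 80 (np.int64(292), np.int64(199)) [108, 106, 101] 27.0 | 82 (np.int64(292), np.int64(201)) [154, 151, 143] 28.4 | 84 (np.int64(292), np.int64(202)) [160, 158, 149] 28.6 | 86 (np.int64(292), np.int64(204)) [32, 46, 35] 31.0 | 88 (np.int64(292), np.int64(206)) [40, 62, 44] 30.5 | 90 (np.int64(292), np.int64(207)) [42, 64, 46] 32.4 | 92 (np.int64(292), np.int64(209)) [50, 75, 55] 32.6 | 94 (np.int64(292), np.int64(210)) [64, 99, 71] 31.1 | 96 (np.int64(292), np.int64(212)) [70, 107, 76] 31.0 | 98 (np.int64(292), np.int64(213)) [7
[... 2762 characters left out ...]
nt64(206)) [69, 104, 73] 31.0 | 90 (np.int64(316), np.int64(207)) [73, 109, 78] 31.4 | 92 (np.int64(316), np.int64(209)) [74, 110, 81] 31.9 | 94 (np.int64(316), np.int64(210)) [73, 109, 79] 30.8 | 96 (np.int64(316), np.int64(212)) [73, 112, 78] 32.4 | 98 (np.int64(316), np.int64(213)) [73, 111, 80] 31.3 | 100 (np.int64(316), np.int64(215)) [76, 114, 82] 30.6 | 102 (np.int64(316), np.int64(216)) [76, 113, 81] 30.1 | 104 (np.int64(316), np.int64(218)) [74, 111, 80] 30.6 | 106 (np.int64(316), np.int64(219)) [73, 110, 80] 30.9 | 108 (np.int64(316), np.int64(221)) [72, 110, 78] 31.7 | 110 (np.int64(316), np.int64(222)) [72, 110, 79] 30.3 | 112 (np.int64(316), np.int64(224)) [209, 216, 208] 28.5 |
```

Depth and colour put the moving jaw at x 67–85, the stone at 86–110.5 and the fixed jaw beyond that, with no gap. The lever rests at 0.22 rad. To be sure of the clamp, I'll push the ball once more from behind with shut fingers and see whether the torque rises at once.

```bash
python3 -m pendant '[[[-45,-40,0],-0.1,-1],[[-45,-40,0],-0.1,-1],[[-38,-26,0],-0.02,-1],[[0,0,0],0,-1]]'|head -2; python3 chk.py
python3 - <<'E'
from h import *
im,d,K,T=shot('top');P=xyzmap(d,K,T)
m=(cv2.cvtColor(im,cv2.COLOR_RGB2HSV)[...,2]<45)&(P[...,2]>.08)&(P[...,2]<.112);m[:240]=0;m[270:]=0;m[:,335:][:,40:]=0;m[:,:335]=0
if m.sum()>20:
    v,u=np.argwhere(m).mean(0);b=w2v(onplane((u,v),.09,K,T)[0]);print(u,v,m.sum(),'th',np.arctan2(b[1],-b[0]),np.hypot(*b))
print((np.array([.367,.246,.08])-env.observe()['position'])*1000)
E
```

```text
time_s: 20.18
position: [0.3652, 0.245, 0.2504]
aero [246.5 283.8] 612 [0.3966 0.4262 0.2232]
bottle [210.8 409.1] 173 [0.4678 0.1557 0.1276]
348.2090909090909 257.55454545454546 110 th 0.21479914975163406 109.31207618557063
[  -0.59353465   -0.18888974 -170.14646466]
```

The aerosol reads (0.3966, 0.4262) against the original (0.3965, 0.4265): it only rocked and has settled back in place. Now for the clamp test.

```bash
python3 -m pendant '[[[0,-3,-60],0,-1],[[0,0,-60],0,-1],[[0,0,-40],0,-1],[[0,0,-8],0,-1],[[0,0,0],0,-1]]'|head -2; python3 st.py; python3 -m pendant '[[[-1,8,0],0,-1],[[-1,8,0],0,-1]]'>/dev/null; python3 st.py;python3 -m pendant '[[[-0.5,5,0],0,-1]]'>/dev/null; python3 st.py
```

```text
time_s: 20.9
position: [0.3743, 0.2463, 0.0805]
t 20.9 th -0.213 r 113.6 tool th 0.225 z 0.0805 F [1.  0.2 1.4] Ft(cw) -0.3 Tq [-0.01 -0.06  0.02] tilt [ 0.059 -0.037] g 0.0003
t 21.15 th -0.071 r 105.6 tool th 0.226 z 0.083 F [ 1.  -4.1 -0.7] Ft(cw) -4.2 Tq [-0.74 -0.05 -0.09] tilt [ 0.064 -0.035] g 0.0001
t 21.27 th -0.025 r 104.4 tool th 0.224 z 0.0834 F [ 0.3 -9.  -1.1] Ft(cw) -8.5 Tq [-1.47  0.1  -0.06] tilt [ 0.064 -0.037] g -0.0
```

```bash
python3 -m pendant '[[[-3,3,-2],0,-1]]'>/dev/null; python3 st.py;python3 -m pendant '[[[-1,6,0],-0.04,-1]]'>/dev/null; python3 st.py;python3 -m pendant '[[[0,6,0],-0.04,-1]]'>/dev/null; python3 st.py
```

```text
t 21.4 th 0.008 r 104.4 tool th 0.223 z 0.0828 F [ 8.4 -8.1 11.4] Ft(cw) -10.5 Tq [-1.24 -1.38 -0.14] tilt [ 0.069 -0.038] g 0.0002
t 21.52 th 0.059 r 104.0 tool th 0.263 z 0.0834 F [ -1.2 -11.1  -0.3] Ft(cw) -10.3 Tq [-1.95  0.15 -0.13] tilt [ 0.068 -0.044] g -0.0002
t 21.65 th 0.104 r 103.8 tool th 0.304 z 0.0835 F [ -1.  -14.2  -0.3] Ft(cw) -13.6 Tq [-2.26  0.34 -0.03] tilt [ 0.064 -0.051] g 0.0003
```

```bash
python3 -m pendant '[[[0,6,0],-0.04,-1]]'>/dev/null; python3 st.py;python3 -m pendant '[[[0,6,0],-0.04,-1]]'>/dev/null; python3 st.py
```

```text
t 21.77 th 0.148 r 103.7 tool th 0.344 z 0.0836 F [ -0.7 -15.1   0.7] Ft(cw) -14.6 Tq [-2.49  0.04 -0.09] tilt [ 0.059 -0.058] g 0.0001
t 21.9 th 0.189 r 103.8 tool th 0.384 z 0.0837 F [  1.1 -16.9   0.6] Ft(cw) -16.9 Tq [-2.74 -0.19 -0.08] tilt [ 0.055 -0.066] g 0.0
```

```bash
python3 -m pendant '[[[1,-12,0],0,-1],[[1,-15,0],0,-1],[[0,0,60],0,-1],[[0,0,60],0,-1],[[-20,-40,60],0,-1],[[-30,-60,0],0,-1],[[0,-40,0],0,-1],[[0,0,0],0,-1]]'|head -2
cat > lev.py <<'E'
from h import *
im,d,K,T=shot('top');P=xyzmap(d,K,T)
m=(cv2.cvtColor(im,cv2.COLOR_RGB2HSV)[...,2]<45)&(P[...,2]>.08)&(P[...,2]<.112);m[:235]=0;m[270:]=0;m[:,375:]=0;m[:,315:][:,:0]=0;m[:,:312]=0
v,u=np.argwhere(m).mean(0);b=w2v(onplane((u,v),.09,K,T)[0]);print('lever',m.sum(),'th',np.arctan2(b[1],-b[0]),np.hypot(*b))
hsv=cv2.cvtColor(im,cv2.COLOR_RGB2HSV)
m=(hsv[...,0]>50)&(hsv[...,0]<85)&(hsv[...,1]>55)&(hsv[...,2]<170);m[:160]=0;m[215:]=0;m[:,:280]=0;m[:,360:]=0
m=cv2.morphologyEx(m.astype(np.uint8),cv2.MORPH_OPEN,np.ones((3,3)))
ct=max(cv2.findContours(m,0,2)[0],key=cv2.contourArea);print('stone',w2v(onplane(cv2.minAreaRect(ct)[0],.032,K,T)[0]))
E
python3 lev.py; python3 chk.py
```

```text
time_s: 22.9
position: [0.3234, 0.1303, 0.2607]
lever 109 th 0.22652400952844373 109.08684613646138
stone [97.8 -1.8]
aero [246.2 283.6] 614 [0.3971 0.4265 0.2232]
bottle [211.  408.9] 191 [0.4674 0.1557 0.1253]
```

The lever comes back to the same angle each time, and torque rises as soon as it is pushed (8 N at first contact, about 17 N, or 1.8 Nm, at the end), so the stone is clamped. Handing in.

```bash
python3 -c "
from h import *
print(ticket.close_job(),env.observe()['time_s'])"
```

```text
the job is handed in; nothing more can be done
the job is handed in; nothing more can be done
```

The honing stone is home against the end stop and clamped between the jaws, and I handed the job in at about 23 s of the 72 s. During the clamping strokes the gripper touched the aerosol.

- **Stone:** I pushed it with shut fingers until the force rose to 26 N against the stop. The last reading puts its centre at vice (97.8, -1.8) mm against about (97.5, -0.5) expected, which is within the calibration error.
- **Paddle:** it already leaned clockwise (about +0.33 rad), the closing side, so I did not flip it.
- **Clamping:** I held the ball and swung the lever between about -0.7 and +0.75 rad. The torque rose to about 1.8 Nm on the final stroke. A second push from behind with shut fingers met resistance at first contact and again reached about 1.8 Nm.
- **Jaw:** after the final stroke, depth and colour showed no visible gap between moving jaw, stone and fixed jaw.
- **Lever:** it springs back to about 0.22 rad when released, the same angle both times. I took this as normal elasticity and did not check it another way.
- **Aerosol:** near +0.75 rad the gripper leaned on the can and rocked its top by about 16 mm. It settled upright, reading within about 1 mm of where it started.
- **Other objects:** the squeeze bottle's reading is unchanged. The rest of the bench I compared only by eye, in a top view of the vice area taken before the final push; the things in that crop looked unmoved.

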